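Third hand at the mould-board jig

ROBOT

A 7-joint arm with a two-finger parallel gripper is mounted at the origin on the work surface. World frame = base frame: x ahead of the robot, y to its left, z up, the work surface at z = 0. Lengths are in m, angles in rad, forces in N, time in s.
With the tool pointing down it reaches from about 0.425 to 0.975 m from the base axis. Payload 16.7 kg.
Tool frame: the origin (TCP) lies midway between the tips of the shut fingers; the grasp point (between the pads) lies 19 mm behind it; y points along the fingers, x is the direction in which the jaws open and shut, and the axes are right-handed (so a half turn about y gives the same grasp; the last joint's range is limited). The gripper opens to 85 mm and grips with 20 to 120 N. Pads are 22 mm wide; open, the fingers measure 114 mm over their backs; the gripper's body (76 mm by 85 mm) begins 54 mm behind the grasp point. The pads swing forward as they close: fully open they stand 13 mm farther back than shut.
Start: joints at [-1.49, 0.426, 0.074, 1.606, -0.034, 1.111, -0.067], TCP at [0.154, 0.657, 0.231] pointing down, gripper open.
Joint ranges: [-2.85, 2.85], [-0.5, 2.14], [-1.23, 1.37], [0.21, 2.46], [-1.02, 4.16], [0.16, 2.05], [-2.73, 2.73]. Speed limits (rad/s): [1.89, 1.89, 2.39, 2.39, 3.01, 3.01, 3.01].

INTERFACE

Orientations are given as a unit quaternion [x, y, z, w].
In Python, from rig import robot gives the robot as it stands. The module is installed in compiled form; this text tells all that it offers.
- The arm moves only by the shell command python3 -m handwheel 'ROWS' [OPENING] [FORCE]. ROWS is JSON, one flat list of numbers, 6 for each row, row after row: the shift along the tool's x, y, z normalised to -1 to 1, where 1 is 40 mm, then the turn, a rotation vector about the tool's x, y, z normalised to -1 to 1, where 1 is 180 degrees. In form: [x, y, z, rx, ry, rz, x, y, z, rx, ry, rz, ...]. A call has 1 to 12 rows; each row shifts and turns the commanded pose from where the row before left it, along the tool's axes as they then stand; what a row does not reach is not made up. A row lasts 1/10 s, in which the tool goes at most 50 mm and 8.59 degrees, less where a joint would pass 70% of its speed; a pose out of reach is approached as far as the arm can. A call with a number of a shift or a turn outside -1 to 1 is refused whole. A call with a gripper value outside its range is refused whole. OPENING is the closure, from -1 (fully open) to 1 (shut), set as the call begins (- or left out, the last holds). The fingers move at their own pace and stop on an object; FORCE is the grip in N (left out, the last holds). Time passes only in rows, so rows that do not move let the fingers close. It gives the time, the measured TCP pose, the force and the opening at its end, in the units of the state.
- robot.sense(): the state, without advancing time (a new reading comes with each control period).
- robot.camera(name): name is "scene" or "top"; returns the picture (384x512x3 uint8, red, green, blue); there is no depth.
- robot.calibration(name): a dict with "K" (3x3 intrinsics, pixels), "distortion" ([k1, k2, p1, p2, k3] as OpenCV has them; the pictures are not rectified), "rvec" (rotation vector, rad) and "tvec" (3), from world to camera coordinates, as OpenCV has them. Camera axes: x right, y down, z forward; pixel columns grow to the right and rows downward; lengths in m; the calibration is good to about 2 mm. A picture is of the moment at which its call begins. calibration takes no time and is no camera call.
- robot.sign_off(): hands the job in, once; it reports no verdict.
Trained networks look in the newest picture that a camera, given by its name, has taken for a name from the list of things; names that differ only in an ending like _2 or _b are one class to them, and where a whole thing is asked for, a point or a joint stands for the part that bears it (a point fixed in the world has none). Each returns a list of dicts, best first, with "p" (0 to 1); they miss things now and then, are a little off and sometimes report something else, mostly with a low value. They report only what shows in the picture. A call takes as long as a camera call. They do not tell look-alikes from the thing itself.
- robot.masks_of(camera, target): "region" (384x512 bool, what is visible of it) and "box" ([left, top, right, bottom] in pixels, round what is visible of it).
- robot.pinpoint(camera, target): "position" ([column, row] in pixels: a listed point, or the origin of a listed thing).
The state is a dict: "t": time; "joints": joint angles; "joint_vel": joint speeds; "joint_efforts": joint torques, N m; "tool_pos": TCP position; "ee_rot": TCP orientation; "contact_force": force on the tool from outside, world axes, zero at the start; "moment": the same for the moment, N m; "opening": opening from 0.0 (shut) to 1.0 (fully open).
Only numpy, scipy, OpenCV 4.12 (cv2) and the standard library are available. Lean on these libraries where they do the work, as an engineer would, in place of code of your own. Each camera call takes 0.05 s, during which the arm holds its last target. There are 200 camera calls.

TASK

Slide the wooden sled along its rail until it clicks in at the station with the sprung metal stop plate. Then push the L-shaped mould board that stands on the sled, keeping it flat on the sled, squarely against the plate until the plate has sunk about half its travel, never so hard that it bottoms out, and push only on the board, not on the plate. Finish while still holding that steady push, so that a student can screw the board on; leave the jar, the coasters and the pot alone.

Things in the scene. Friction and masses are not known exactly. Their poses are not given: they have to be found in the camera images.
- jig: plywood base board fixed to the table, 280 (x) x 580 (y) x 12 mm thick, with a low aluminium rail along its y axis. Origin at table height (z = 0), on the rail's line, midway along it; the board spans x -120 to +160 mm. x points away from the robot towards the stop side, y along the rail. Position and yaw differ from run to run; sled, station and board share its directions
- sled (a joint): travel of the sled along the rail in m: 0 at the start, growing towards the jig's +y, at most 0.25. About 1 N of rail friction. It takes about 6 to 8 N to click over the detent roller in or out; let go within about 5 mm of the station, the roller centres the sled and keeps it in place
- sled_mid (a point): point on the sled's top surface (36 mm above the table) at the middle of its lane. The sled spans x -100 to +75 mm and y -125 to +75 mm from here. Its lane is 120 mm wide between two plywood walls 14 mm high (10 mm thick, x -100 to +40 mm), open at both x ends. The sled is at the station when this point has the same jig y as the station's origin. It starts at jig y = -140 mm
- sled_post (a point): centre of the top of the sled's square wooden post, 24 x 24 mm, 55 mm tall from the sled's top (post top 91 mm above the table), at sled_mid x -20, y -105 mm; its faces are parallel to the jig's axes. A handle to grip from above or push on
- station: fixed station block with the sprung stop, on the jig's far side, 100 to 200 mm farther in +y than sled_mid's start. Axes parallel to the jig's. Its origin lies on the rail's line, 12 mm above the table; the plywood block itself is at x +100 to +140 mm, y +-55 mm, its top 78 mm above the table. The detent roller lies under the plate at y = 0
- stop_face (a point): centre of the front face of the aluminium stop plate, at the station's x +60 mm, y 0 when out; moves with the plate. The face looks to -x, is 90 mm wide (y) and 43 mm high (42 to 85 mm above the table)
- stop (a joint): how far the plate is pushed in, m: 0 = fully out, 0.024 = bottomed out; it moves along the jig's +x. Spring: 2 N to start it, then 0.5 N per mm, so 8 N half way in (0.012)
- board: loose mould board, about 0.25 kg, standing in the sled's lane, clear of the stop plate. White upright panel 12 mm thick (x), 110 mm wide (y), 70 mm tall, on the front of a wooden foot 12 mm thick that reaches back from it. Origin: underside, 36 mm behind the panel's front face, mid-width. x points towards the stop (front face at x +36 mm, foot back to x -36 mm). At the start its underside is on the sled's top, its yaw within 0.05 rad of the jig's
- board_rib (a point): middle of the top of the board's wooden rib, which stands on the foot behind the panel: 20 mm thick (y), 54 mm long (x: 27 mm either way of this point), its top 55 mm above the board's underside, 43 mm above the foot. Can be gripped across from above, or pushed on its back end
- glaze_jar: closed glaze jar, 72 mm diameter, 120 mm tall, on the table; origin at the centre of its underside; bystander
- coasters: stack of round coasters, 92 mm diameter, 38 mm tall, on the table; origin at the centre of its underside; bystander
- pinch_pot: grey clay bowl, 100 mm diameter, 55 mm tall, on the table; origin at the centre of its underside; bystander
There are look-alikes about, which are no part of the job. Leave any pink or turquoise look-alike of the board alone.

How it is judged:
By the outcome, as a careful person would: the job done as asked, in the order asked, and still so for the second after the job is handed in, while the arm keeps its last pose, push and grip.
It also fails if it takes over 48 s, if anything falls off the work surface, if the arm or the gripper's body presses on something with over 40 N, if the wrist force passes 120 N, or if a joint passes its speed limit or range.

## Working session

There is one attempt and no reset: what is moved stays moved. The work goes in short steps, Python scripts to look and compute and a shell command to move; the robot and the scene stay as the last step left them, time stands still between calls to the robot, and variables do not carry over. Pictures are saved under pics/ and viewed, about 8 in all and at most 12, crops included, and the job is handed in when it is done.

```bash
mkdir -p pics; cat > h.py <<'E'
import numpy as np, cv2
from rig import robot
from scipy.spatial.transform import Rotation as R
def ray(cam,px,z):
    c=robot.calibration(cam);K=np.array(c["K"],float);d=np.array(c["distortion"],float)
    Rm=cv2.Rodrigues(np.array(c["rvec"],float))[0];t=np.array(c["tvec"],float).ravel()
    u=cv2.undistortPoints(np.array([[px]],float),K,d)[0,0]
    o=-Rm.T@t;v=Rm.T@np.array([u[0],u[1],1]);return o+v*(z-o[2])/v[2]
def proj(cam,P):
    c=robot.calibration(cam)
    return cv2.projectPoints(np.array(P,float).reshape(-1,1,3),np.array(c["rvec"],float),np.array(c["tvec"],float),np.array(c["K"],float),np.array(c["distortion"],float))[0].reshape(-1,2)
def tri(pxs):  # dict cam->px, least squares
    A=np.zeros((3,3));b=np.zeros(3)
    for cam,px in pxs.items():
        a=ray(cam,px,0);e=ray(cam,px,.2);v=(e-a)/np.linalg.norm(e-a);M=np.eye(3)-np.outer(v,v);A+=M;b+=M@a
    return np.linalg.solve(A,b)
E
python3 - <<'E'
from h import *
np.set_printoptions(precision=4,suppress=True)
for c in("scene","top"):
    im=robot.camera(c);cv2.imwrite(f"pics/{c}0.png",im[:,:,::-1])
Z=dict(sled_post=.091,sled_mid=.036,stop_face=.0635,board_rib=.091,board=.036,station=.012,jig=0,glaze_jar=0,coasters=0,pinch_pot=0)
for n,z in Z.items():
  for c in("scene","top"):
    for d in robot.pinpoint(c,n)[:3]:
        if d["p"]>.2: print(n,c,round(d["p"],2),np.round(d["position"],1),ray(c,d["position"],z))
s=robot.sense();print(s["t"],s["tool_pos"],R.from_quat(s["ee_rot"]).as_matrix(),s["opening"])
E
```

```text
sled_post scene 0.74 [334.8 129.5] [0.4093 0.3806 0.091 ]
sled_post scene 0.65 [196.4 217.6] [ 0.4561 -0.2518  0.091 ]
sled_post top 0.96 [338.1 209.8] [ 0.4734 -0.2482  0.091 ]
sled_post top 0.23 [397.3 222.6] [ 0.4292 -0.4228  0.091 ]
sled_mid scene 0.67 [231.3 223. ] [ 0.5078 -0.1529  0.036 ]
sled_mid top 0.74 [302.1 205.2] [ 0.5024 -0.1462  0.036 ]
stop_face scene 0.67 [283.4 216.6] [ 0.5998 -0.0041  0.0635]
stop_face top 0.6 [255.7 173.7] [ 0.6021 -0.0021  0.0635]
board_rib scene 0.98 [231.6 206.4] [ 0.4838 -0.1337  0.091 ]
board_rib scene 0.93 [287.8 272.8] [ 0.7803 -0.1243  0.091 ]
board_rib scene 0.88 [154.6 180.9] [ 0.2449 -0.2958  0.091 ]
board_rib top 0.91 [304.5 205.6] [ 0.4893 -0.1472  0.091 ]
board_rib top 0.91 [353.  297.8] [ 0.2127 -0.2729  0.091 ]
board_rib top 0.57 [291.4 122.7] [ 0.7586 -0.1196  0.091 ]
board scene 0.81 [230.  218.3] [ 0.4896 -0.1464  0.036 ]
board scene 0.76 [282.2 281.6] [ 0.7756 -0.1379  0.036 ]
board scene 0.62 [160.5 188.6] [ 0.2446 -0.2835  0.036 ]
board top 0.95 [290.5 131.6] [ 0.7505 -0.1206  0.036 ]
board top 0.82 [347.4 295.9] [ 0.2188 -0.2682  0.036 ]
board top 0.73 [302.6 208.8] [ 0.4908 -0.1472  0.036 ]
station scene 0.89 [275.1 212.6] [0.5456 0.0038 0.012 ]
jig top 0.82 [258.5 197. ] [ 0.5414 -0.0095  0.    ]
glaze_jar scene 0.74 [335.5 127.8] [0.3447 0.4586 0.    ]
glaze_jar scene 0.45 [383.5 168.3] [0.6114 0.4712 0.    ]
glaze_jar top 0.78 [114.1 259.6] [0.3522 0.45   0.    ]
coasters scene 0.59 [382.2 171.6] [0.6203 0.4556 0.    ]
coasters top 0.65 [116.1 180.7] [0.6093 0.4544 0.    ]
pinch_pot scene 0.58 [144.5 259.1] [ 0.4444 -0.4522  0.    ]
pinch_pot top 0.62 [396.9 220.4] [ 0.4516 -0.4519  0.    ]
1.1 [0.1544 0.6571 0.2313] [[ 0.2288 -0.     -0.9735]
 [ 0.9735  0.      0.2288]
 [ 0.     -1.      0.    ]] 0.9973397175190921
```

View pics/scene0.png

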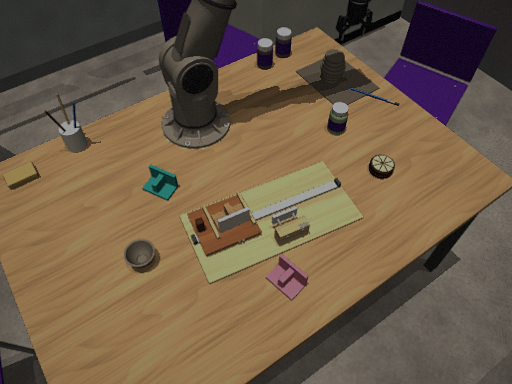

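View pics/top0.png

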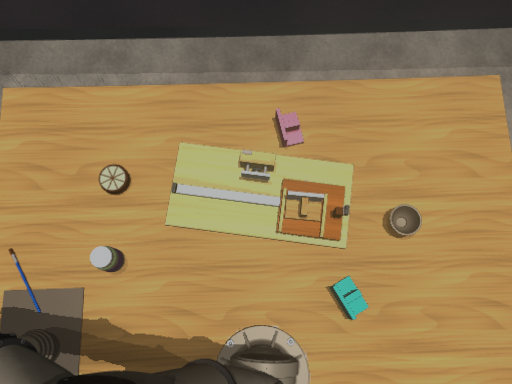

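The scene picture shows the sled at about (225,222), with the post at (200,225), the white board at (232,218) and the stop plate at (285,215). In the top picture the post is at (338,210), the board at (305,205) and the plate at (256,174). The pink and turquoise look-alikes are off the jig. I'll enlarge crops to refine the positions.

```bash
python3 - <<'E'
from h import *
np.set_printoptions(precision=4,suppress=True)
a=cv2.imread("pics/top0.png")[140:250,160:360];b=cv2.imread("pics/scene0.png")[160:275,175:365]
a=cv2.resize(a,(800,440),interpolation=cv2.INTER_CUBIC);cv2.imwrite("pics/topc.png",a)
cv2.imwrite("pics/scenec.png",cv2.resize(b,(760,460),interpolation=cv2.INTER_CUBIC))
for c in("scene","top"):
    robot.camera(c)
    for n,z in(("jig",.012),("sled_mid",.036)):
        for m in robot.masks_of(c,n)[:1]:
            ys,xs=np.nonzero(m["region"]);
            P=np.array([ray(c,(x,y),z)[:2] for x,y in zip(xs,ys)][::3])
            r=cv2.minAreaRect((P*1000).astype(np.float32));print(c,n,m["p"],r,m["region"].sum())
print("post",tri({"scene":(196.4,217.6),"top":(338.1,209.8)}),"rib",tri({"scene":(231.6,206.4),"top":(304.5,205.6)}),
"stop",tri({"scene":(283.4,216.6),"top":(255.7,173.7)}),"mid",tri({"scene":(231.3,223),"top":(302.1,205.2)}))
E
```

```text
Traceback (most recent call last):
  File "h.py", line 5, in ray
    c=robot.calibration(cam);K=np.array(c["K"],float);d=np.array(c["distortion"],float)
ValueError: time passes only in moves, steps and waits
```

View pics/topc.png

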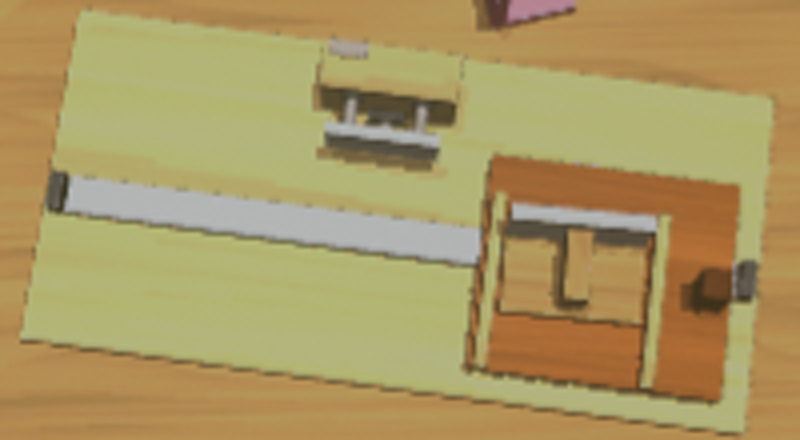

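```bash
python3 -m handwheel '[-1,0,0,0,-0.02,0, -1,0,0,0,-0.025,0]' -1
```

```text
t: 1.4
tool_pos: [0.138, 0.5779, 0.2305]
ee_rot: [0.521, 0.478, -0.478, -0.521]
contact_force: [0.0, 0.8, -1.0]
opening: 1.0
```

Enlarged top crop (4x): the jig's corners are at (80,10), (775,98), (745,432) and (22,340). The post is at about (712,288), the rib at (578,265) and the plate at (382,130).

```bash
python3 - <<'E'
import json
from rig import robot
json.dump({c:{k:[list(map(float,r)) if hasattr(r,'__len__') else float(r) for r in v] for k,v in robot.calibration(c).items() if k in("K","distortion","rvec","tvec")} for c in("scene","top")},open("cal.json","w"))
E
sed -i 's/^from rig import robot/from rig import robot\nimport json;CAL=json.load(open("cal.json"))/; s/robot\.calibration(cam)/CAL[cam]/' h.py
cat > a.py <<'E'
from h import *
np.set_printoptions(precision=4,suppress=True)
C=[ray("top",(160+x/4,140+y/4),.012)[:2] for x,y in((80,10),(775,98),(745,432),(22,340))]
ex=((C[0]-C[3])+(C[1]-C[2]));ey=((C[0]-C[1])+(C[3]-C[2]))
print("yaw",np.arctan2(ex[1],ex[0]),np.arctan2(-ey[0],ey[1]),"size",np.linalg.norm(ex)/2,np.linalg.norm(ey)/2)
yaw=np.arctan2(-ey[0],ey[1]);X=np.array([np.cos(yaw),np.sin(yaw)]);Y=np.array([-X[1],X[0]])
O=np.mean(C,0)-.02*X;print("jig",O)
for n,s,t in(("post",(196.4,217.6),(338.1,209.8)),("rib",(231.6,206.4),(304.5,205.6)),("stop",(283.4,216.6),(255.7,173.7)),("mid",(231.3,223),(302.1,205.2))):
    p=tri({"scene":s,"top":t});d=p[:2]-O;print(n,p,"jig",d@X,d@Y)
for n,x,y,z in(("post",712,288,.091),("rib",577,265,.091),("stop",381,128,.085),("panelL",512,208,.106),("panelR",656,220,.106)):
    p=ray("top",(160+x/4,140+y/4),z);d=p[:2]-O;print("hand",n,p,"jig",d@X,d@Y)
E
python3 a.py
```

```text
yaw -0.15912318604820488 -0.15810850980009755 size 0.2781914897762466 0.5771771681131155
jig [ 0.5283 -0.0148]
post [ 0.4679 -0.2503  0.1057] jig -0.022557676154562417 -0.2421530603800209
rib [ 0.4889 -0.1418  0.1034] jig -0.01899206102096258 -0.13164138929825128
stop [ 0.601  -0.0033  0.0647] jig 0.06996722573855413 0.022704576355379084
mid [ 0.5036 -0.1487  0.0268] jig -0.003340906446693215 -0.1361248248013303
hand post [ 0.4666 -0.2474  0.091 ] jig -0.02432295704699823 -0.23946417560411506
hand rib [ 0.4873 -0.1463  0.091 ] jig -0.019848760961706496 -0.13640823465684193
hand stop [ 0.6014 -0.0007  0.085 ] jig 0.06990423987108388 0.025353860882310543
hand panelL [ 0.5295 -0.0978  0.106 ] jig 0.014209475037170204 -0.08180860765728383
hand panelR [ 0.5171 -0.2059  0.106 ] jig 0.018998478181307073 -0.19056172260413112
```

View pics/scenec.png

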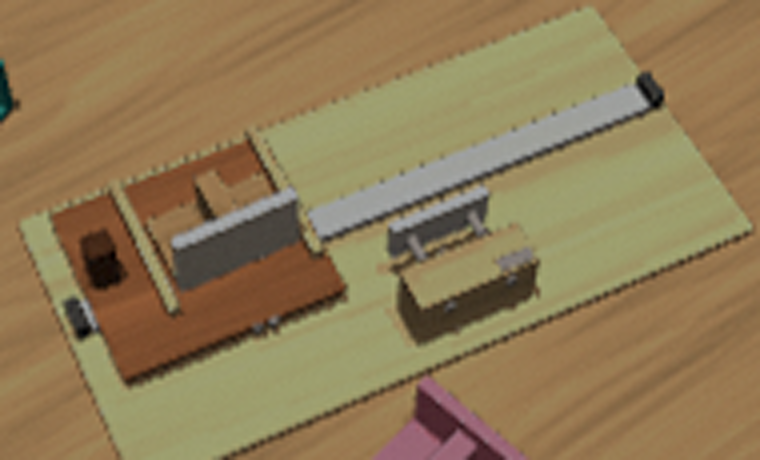

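```bash
python3 -m handwheel '[-0.7,0,-1,0,0,0, -0.7,0,-1,0,0,0, -0.7,0,-1,0,0,0, -0.7,0,-1,0,0,0, -0.7,0,-1,0,0,0, -0.7,0,-1,0,0,0, -0.8,0,-0.9,0,0,0, -1,0,-0.5,0,0,0,-1,0,0,0,0,0,-1,0,0,0,0,0]'
```

```text
t: 2.4
tool_pos: [0.405, 0.2316, 0.2312]
ee_rot: [0.522, 0.477, -0.477, -0.522]
contact_force: [-0.2, 0.0, -0.0]
opening: 1.003
```

```bash
python3 -m handwheel '[0,0,0,0,0.0217,0, -1,0.1,-0.3,0,0,0, -1,0.1,-0.3,0,0,0, -1,0.1,-0.3,0,0,0, -1,0.1,-0.3,0,0,0, -1,0.1,-0.3,0,0,0, -1,0.2,-0.3,0,0,0, -1,0.2,-0.3,0,0,0, -1,0.2,-0.3,0,0,0, -1,0.2,-0.3,0,0,0, -1,0.3,-0.3,0,0,0, -1,0.3,-0.3,0,0,0]' -0.06 40
python3 -m handwheel '[0,0,0,0,0,0]'
cat > st.py <<'E'
from h import *
import sys
s=robot.sense();M=R.from_quat(s["ee_rot"]).as_matrix();p=np.array(s["tool_pos"])
print("pos",p.round(4),"xang",np.degrees(np.arctan2(M[1,0],M[0,0])).round(2),"tilt",M[2].round(3),"F",(M.T@np.array(s["contact_force"])).round(2),"op",s["opening"],"t",s["t"])
if len(sys.argv)>3: print("rows needed",(M.T@(np.array(list(map(float,sys.argv[1:4])))-p)/.04).round(2))
E
python3 st.py .468 -.2485 .062
```

```text
t: 3.6
tool_pos: [0.4664, -0.2234, 0.1551]
ee_rot: [0.538, 0.459, -0.459, -0.537]
contact_force: [0.6, 0.7, -0.9]
opening: 0.531
t: 3.7
tool_pos: [0.4652, -0.2271, 0.1544]
ee_rot: [0.54, 0.457, -0.458, -0.539]
contact_force: [-0.3, -0.1, 0.5]
opening: 0.531
pos [ 0.4652 -0.2271  0.1544] xang 80.62 tilt [-0.003 -1.     0.001] F [-0.12 -0.48  0.25] op 0.530765077759609 t 3.7
rows needed [-0.51  2.31 -0.16]
```

```bash
python3 -m handwheel '[-0.51,0.5,-0.16,0,0,0, 0,0.5,0,0,0,0,0,0,0,0,0,0]'; python3 - <<'E'
from h import *
L=[]
for c,(x0,y0,x1,y1) in(("top",(270,160,370,250)),("scene",(170,165,270,255))):
    im=robot.camera(c)[y0:y1,x0:x1,::-1];L.append(cv2.resize(im,(400,360),interpolation=cv2.INTER_CUBIC))
cv2.imwrite("pics/over.png",np.hstack(L))
for c in("top","scene"): print(c,[(round(d["p"],2),np.round(d["position"],1)) for d in robot.pinpoint(c,"sled_post")[:2]])
s=robot.sense()["tool_pos"];print(proj("top",[s]),proj("scene",[s]),proj("top",[[.468,-.2485,.091]]),proj("scene",[[.468,-.2485,.091]]))
E
python3 st.py .468 -.2485 .062
```

```text
t: 4.0
tool_pos: [0.468, -0.2425, 0.1136]
ee_rot: [-0.537, -0.458, 0.46, 0.539]
contact_force: [-0.3, 0.1, 0.8]
opening: 0.53
top []
scene [(0.85, array([199.1, 219.8]))]
[[337.84026607 209.33505176]] [[200.2125756  214.96614304]] [[338.33206975 211.54206248]] [[199.12202154 219.67731645]]
pos [ 0.4698 -0.2426  0.1163] xang 81.01 tilt [ 0.    -1.    -0.001] F [ 0.92 -0.35 -0.56] op 0.531614003012692 t 4.2
rows needed [-0.15  1.36  0.02]
```

View pics/over.png

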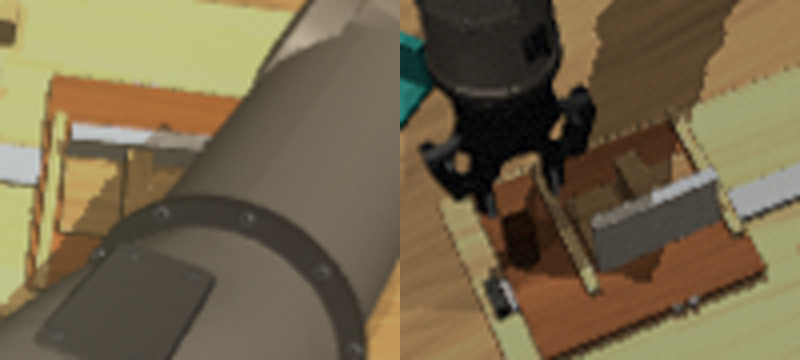

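The scene crop shows the open fingers on either side of the post at about (199,220). That matches my estimate to within half a pixel, so I'll go down and grip.

```bash
python3 -m handwheel '[-0.15,0.4,0,0,0,0, 0,0.5,0,0,0,0, 0,0.4,0,0,0,0,0,0,0,0,0,0]'; python3 st.py .468 -.2485 .062;  python3 -m handwheel '[0,0,0,0,0,0, 0,0,0,0,0,0,0,0,0,0,0,0,0,0,0,0,0,0,0,0,0,0,0,0]' 1 50; python3 st.py
```

```text
t: 4.6
tool_pos: [0.4679, -0.2481, 0.0628]
ee_rot: [-0.537, -0.459, 0.459, 0.538]
contact_force: [0.1, -0.1, 0.3]
opening: 0.533
pos [ 0.4679 -0.2481  0.0628] xang 81.01 tilt [ 0.    -1.     0.001] F [-0.07 -0.26 -0.08] op 0.5326153368967453 t 4.6
rows needed [-0.01  0.02 -0.  ]
t: 5.1
tool_pos: [0.4689, -0.249, 0.0646]
ee_rot: [0.538, 0.459, -0.459, -0.537]
contact_force: [-1.9, 0.5, 7.5]
opening: 0.269
pos [ 0.4689 -0.249   0.0646] xang 80.96 tilt [ 0.    -1.    -0.002] F [ 0.21 -7.52  1.98] op 0.26882528973750264 t 5.1
```

```bash
python3 -m handwheel '[0.1,0,0,0,0,0, 0.25,0,0,0,0,0, 0.4,0,0,0,0,0, 0.5,0,0,0,0,0, 0.5,0,0,0,0,0, 0.5,0,0,0,0,0, 0.4,0,0,0,0,0, 0.3,0,0,0,0,0,0.2,0,0,0,0,0,0.1,0,0,0,0,0,0,0,0,0,0,0]'; python3 st.py; python3 - <<'E'
from h import *
for c in("scene","top"):
    robot.camera(c)
    for n,z in(("sled_mid",.036),("stop_face",.0635),("sled_post",.091),("board_rib",.091)):
        print(c,n,[(round(d["p"],2),np.round(d["position"],1),ray(c,d["position"],z).round(4)) for d in robot.pinpoint(c,n)[:2]])
E
```

```text
t: 6.2
tool_pos: [0.4901, -0.1194, 0.0646]
ee_rot: [0.538, 0.46, -0.459, -0.537]
contact_force: [-0.1, 0.1, 10.0]
opening: 0.267
pos [ 0.4901 -0.1194  0.0646] xang 81.03 tilt [ 0.001 -1.    -0.003] F [  0.11 -10.03   0.05] op 0.2669338726022236 t 6.2
scene sled_mid [(0.72, array([267. , 207.2]), array([ 0.5237, -0.0162,  0.036 ])), (0.66, array([266.8, 191.6]), array([0.4691, 0.0218, 0.036 ]))]
scene stop_face [(0.69, array([283.4, 214.7]), array([5.938e-01, 4.000e-04, 6.350e-02]))]
scene sled_post [(0.82, array([233.4, 206.6]), array([ 0.4879, -0.1292,  0.091 ]))]
scene board_rib [(0.73, array([263.6, 193.6]), array([ 0.5011, -0.0162,  0.091 ])), (0.63, array([287.4, 274.6]), array([ 0.7843, -0.1288,  0.091 ]))]
top sled_mid [(0.98, array([260.2, 198.2]), array([ 0.5289, -0.0144,  0.036 ]))]
top stop_face [(0.58, array([251.5, 178.1]), array([0.5881, 0.0115, 0.0635]))]
top sled_post []
top board_rib [(0.87, array([352.8, 297.9]), array([ 0.2124, -0.2723,  0.091 ])), (0.84, array([260.8, 201.4]), array([ 0.5061, -0.015 ,  0.091 ]))]
```

```bash
python3 -m handwheel '[0.15,-0.03,0,0,0,0,0.2,-0.02,0,0,0,0,0.1,0,0,0,0,0]'; python3 st.py
for i in 1; do python3 -m handwheel '[0.06,0,0,0,0,0]'>/dev/null; python3 st.py; done
python3 -m handwheel '[0.06,0,0,0,0,0]'>/dev/null; python3 st.py
python3 -m handwheel '[0.05,0,0,0,0,0]'>/dev/null; python3 st.py
python3 -m handwheel '[0.05,0,0,0,0,0]'>/dev/null; python3 st.py
python3 -m handwheel '[0,0,0,0,0,0]'>/dev/null; python3 st.py
```

```text
t: 7.0
tool_pos: [0.4928, -0.1021, 0.0651]
ee_rot: [0.539, 0.46, -0.459, -0.537]
contact_force: [12.5, -20.5, -34.9]
opening: 0.269
pos [ 0.4928 -0.1021  0.0651] xang 81.02 tilt [-0.001 -1.    -0.003] F [-18.22  34.95 -15.44] op 0.2688894127115687 t 7.0
pos [ 0.493  -0.1007  0.0651] xang 80.98 tilt [-0.002 -1.    -0.003] F [-14.98  39.13 -17.31] op 0.26646004446472155 t 7.1
pos [ 0.4934 -0.0983  0.0651] xang 80.96 tilt [-0.002 -1.    -0.003] F [ -4.34  37.87 -17.18] op 0.27008031857445075 t 7.2
pos [ 0.4939 -0.0958  0.0651] xang 80.99 tilt [-0.001 -1.    -0.003] F [ -1.16  39.28 -17.62] op 0.27129747024940887 t 7.3
pos [ 0.4942 -0.0935  0.0651] xang 81.0 tilt [-0.001 -1.    -0.003] F [  1.44  38.9  -17.46] op 0.2663124767186316 t 7.4
pos [ 0.4943 -0.093   0.0651] xang 81.03 tilt [-0.001 -1.    -0.002] F [  3.07  39.31 -17.95] op 0.2703118333573483 t 7.5
```

```bash
python3 -m handwheel '[0,0.03,-0.02,0,0,0,0.02,0.01,0,0,0,0]'>/dev/null; python3 st.py; python3 -m handwheel '[0.03,0,0,0,0,0,0,0,0,0,0,0]'>/dev/null; python3 st.py;
```

```text
pos [ 0.4945 -0.0926  0.0646] xang 80.99 tilt [ 0.001 -1.    -0.001] F [  2.3  -15.66   1.61] op 0.2683027324349654 t 7.7
pos [ 0.4948 -0.0912  0.0647] xang 81.0 tilt [ 0.001 -1.    -0.001] F [ 2.28 -8.85  1.62] op 0.2663889719008727 t 7.9
```

```bash
python3 -m handwheel '[0,0,0,0,0,0,0,0,0,0,0,0,0,0,0,0,0,0, 0,-0.4,0,0,0,0,0,-0.8,0,0,0,0,0,-0.8,0,0,0,0,-0.3,-0.8,0.5,0,0,0,-0.3,0,0.8,0,0,0,0,0,0.5,0,0,0,0,0,0,0,0,0]' -0.06; python3 st.py; python3 - <<'E'
from h import *
L=[]
for c,(x0,y0,x1,y1) in(("top",(210,150,310,240)),("scene",(215,160,315,250))):
    im=robot.camera(c);L.append(cv2.resize(im[y0:y1,x0:x1,::-1],(400,360),interpolation=cv2.INTER_CUBIC))
    for n,z in(("sled_mid",.036),("stop_face",.0635),("sled_post",.091),("board_rib",.091),("board",.036)):
        print(c,n,[(round(d["p"],2),np.round(d["position"],1),ray(c,d["position"],z).round(4)) for d in robot.pinpoint(c,n)[:3]])
cv2.imwrite("pics/clicked.png",np.hstack(L))
E
```

```text
t: 8.9
tool_pos: [0.4167, -0.1044, 0.1757]
ee_rot: [-0.537, -0.459, 0.459, 0.539]
contact_force: [0.6, -0.3, -0.1]
opening: 0.528
pos [ 0.4167 -0.1044  0.1757] xang 80.92 tilt [ 0.002 -1.     0.001] F [-0.18  0.08 -0.6 ] op 0.5283406624655181 t 8.9
top sled_mid [(0.89, array([251.7, 200.3]), array([0.5228, 0.0128, 0.036 ]))]
top stop_face [(0.61, array([252.5, 176.3]), array([0.5939, 0.0082, 0.0635]))]
top sled_post [(0.95, array([286.7, 203.4]), array([ 0.4976, -0.0935,  0.091 ]))]
top board_rib [(0.97, array([351. , 298.6]), array([ 0.2106, -0.2669,  0.091 ])), (0.82, array([251.9, 201.2]), array([0.5075, 0.0121, 0.091 ])), (0.64, array([291. , 123.2]), array([ 0.757 , -0.1183,  0.091 ]))]
top board [(0.94, array([347.9, 298. ]), array([ 0.2126, -0.2692,  0.036 ])), (0.74, array([288.9, 129.5]), array([ 0.758 , -0.1157,  0.036 ]))]
scene sled_mid [(0.56, array([275.1, 204.9]), array([0.5318, 0.0126, 0.036 ]))]
scene stop_face [(0.57, array([283.2, 216.3]), array([ 0.5985, -0.004 ,  0.0635]))]
scene sled_post [(0.97, array([243.4, 201.7]), array([ 0.4902, -0.091 ,  0.091 ]))]
scene board_rib [(0.81, array([153.8, 178.7]), array([ 0.2348, -0.2937,  0.091 ])), (0.69, array([275.2, 188.3]), array([0.5053, 0.0294, 0.091 ])), (0.56, array([286.3, 274.8]), array([ 0.7829, -0.1319,  0.091 ]))]
scene board [(0.94, array([163.4, 189.9]), array([ 0.2555, -0.2776,  0.036 ])), (0.92, array([271.4, 199.8]), array([0.507 , 0.0146, 0.036 ])), (0.84, array([283.9, 281.6]), array([ 0.7786, -0.1336,  0.036 ]))]
```

View pics/clicked.png

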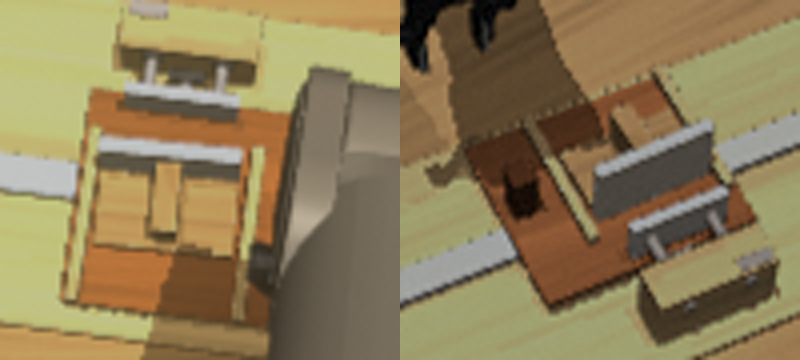

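The sled is seated. In the crops the plate, at top-crop (183,93), lines up with the lane and the board. The rib, at (165,200), is clear to be pushed from behind. Next I'll shut the fingers and go behind the rib.

```bash
python3 -m handwheel '[0.4,0.2,0,0,0,0,0.8,0.3,0,0,0,0,0.8,0.3,0,0,0,0,0.8,0.3,0,0,0,0,0.3,0.2,0,0,0,0,0,0,0,0,0,0]' 1 60 ; python3 st.py .448 .0218 .060
```

```text
t: 10.1
tool_pos: [0.4381, 0.0197, 0.1225]
ee_rot: [-0.537, -0.459, 0.461, 0.537]
contact_force: [-0.3, -1.2, -0.1]
opening: -0.003
pos [0.4381 0.0197 0.1225] xang 81.15 tilt [-0.001 -1.     0.002] F [-1.2   0.06  0.16] op -0.0028075342387181494 t 10.1
rows needed [ 0.09  1.56 -0.24]
```

```bash
python3 -m handwheel '[0.09,0.4,0,0,0,0,0,0.7,0,0,0,0,0,0.45,0,0,0,0,0,0,-0.2,0,0,0,0,0,0,0,0,0]'; python3 st.py; python3 - <<'E'
from h import *
L=[]
for c,(x0,y0,x1,y1) in(("top",(210,150,310,240)),("scene",(215,150,315,240))):
    im=robot.camera(c);L.append(cv2.resize(im[y0:y1,x0:x1,::-1],(400,360),interpolation=cv2.INTER_CUBIC))
cv2.imwrite("pics/behind.png",np.hstack(L))
E
```

```text
t: 10.6
tool_pos: [0.4483, 0.0193, 0.0623]
ee_rot: [0.538, 0.459, -0.459, -0.538]
contact_force: [0.6, -0.8, 0.1]
opening: 0.0
pos [0.4483 0.0193 0.0623] xang 80.89 tilt [-0.001 -1.    -0.001] F [-0.71 -0.08 -0.74] op 0.00038142675542557634 t 10.6
```

View pics/behind.png

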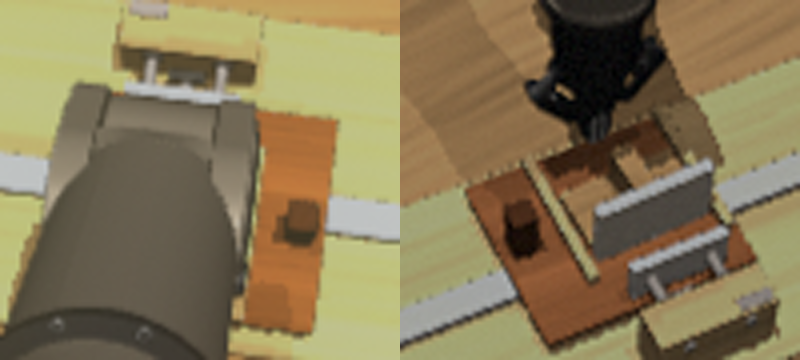

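```bash
python3 - <<'E'
from h import *
X=np.array([np.cos(-.1585),np.sin(-.1585)]);Y=np.array([-X[1],X[0]]);O=np.array([.5283,-.0148])
def J(p): d=np.array(p)[:2]-O;return (d@X).round(4),(d@Y).round(4)
print("rib end scene",J(ray("scene",(269.25,188.25),.091)))
print("rib end top",J(ray("top",(210+163/4,150+235/4),.091)),"rib front top",J(ray("top",(210+167/4,150+165/4),.091)))
print("panel top ends",J(ray("top",(210+98/4,150+141/4),.106)),J(ray("top",(210+243/4,150+153/4),.106)))
print("plate ends",J(ray("top",(210+125/4,150+88/4),.085)),J(ray("top",(210+240/4,150+99/4),.085)))
print("tcp",J(robot.sense()["tool_pos"]))
E
```

```text
rib end scene (np.float64(-0.0385), np.float64(0.0217))
rib end top (np.float64(-0.0485), np.float64(0.0236)) rib front top (np.float64(0.006), np.float64(0.0278))
panel top ends (np.float64(0.0141), np.float64(0.0815)) (np.float64(0.0191), np.float64(-0.0286))
plate ends (np.float64(0.0643), np.float64(0.0685)) (np.float64(0.0671), np.float64(-0.021))
tcp (np.float64(-0.0849), np.float64(0.0215))
```

```bash
python3 -m handwheel '[0.08,0,-0.1,0,0,0,0,0,-0.3,0,0,0,0,0,-0.2,0,0,0,0,0,0,0,0,0]' >/dev/null; python3 st.py
python3 -m handwheel '[0,0,-0.15,0,0,0,0,0,-0.15,0,0,0,0,0,-0.15,0,0,0,0,0,0,0,0,0]' >/dev/null; python3 st.py
python3 -m handwheel '[0,0,-0.15,0,0,0,0,0,-0.15,0,0,0,0,0,-0.1,0,0,0,0,0,0,0,0,0]' >/dev/null; python3 st.py
python3 -m handwheel '[0,0,-0.1,0,0,0,0,0,0,0,0,0]' >/dev/null; python3 st.py
python3 -m handwheel '[0,0,-0.1,0,0,0,0,0,0,0,0,0]' >/dev/null; python3 st.py
```

```text
pos [0.4729 0.0195 0.062 ] xang 80.96 tilt [-0.    -1.    -0.001] F [-0.73 -0.49 -0.46] op -0.0003642963364074156 t 11.1
pos [0.4899 0.0166 0.0617] xang 80.96 tilt [-0.    -1.    -0.001] F [-0.8   0.21  0.61] op -0.0015015700108413934 t 11.5
pos [0.5056 0.0141 0.0617] xang 80.96 tilt [-0.    -1.    -0.001] F [ 0.02 -0.74  0.61] op 0.0025175906432143556 t 11.9
pos [0.5092 0.0136 0.0617] xang 80.96 tilt [-0. -1. -0.] F [1.45 0.48 0.23] op -0.0006979470184824641 t 12.1
pos [0.5132 0.013  0.0618] xang 80.97 tilt [-0. -1. -0.] F [-0.48 -0.27  0.97] op -0.00017916551048494767 t 12.3
```

```bash
m(){ python3 st.py | cut -c1-120; }
python3 -m handwheel '[0,0,-0.05,0,0,0,0,0,0,0,0,0]' >/dev/null; m
python3 -m handwheel '[0,0,-0.05,0,0,0,0,0,0,0,0,0]' >/dev/null; m
python3 -m handwheel '[0,0,-0.05,0,0,0,0,0,0,0,0,0]' >/dev/null; m
python3 -m handwheel '[0,0,-0.05,0,0,0,0,0,0,0,0,0]' >/dev/null; m
python3 -m handwheel '[0,0,-0.05,0,0,0,0,0,0,0,0,0]' >/dev/null; m
python3 -m handwheel '[0,0,-0.05,0,0,0,0,0,0,0,0,0]' >/dev/null; m
```

```text
pos [0.5149 0.0127 0.0617] xang 80.97 tilt [-0. -1. -0.] F [0.4  0.34 0.39] op 0.0018586276317953262 t 12.5
pos [0.5167 0.0125 0.0617] xang 80.97 tilt [-0. -1.  0.] F [0.92 0.12 2.28] op 0.001567883063010314 t 12.7
pos [0.5183 0.0123 0.0616] xang 80.98 tilt [ 0.    -1.     0.001] F [ 1.58 -3.78  4.83] op 0.0036450394049760415 t 12.9
pos [0.52   0.012  0.0616] xang 80.98 tilt [ 0.    -1.     0.001] F [ 2.1  -4.61  7.28] op 0.0009468709390531944 t 13.1
pos [0.5218 0.0117 0.0616] xang 80.98 tilt [ 0.    -1.     0.002] F [ 0.9  -5.82  8.45] op 0.00028342212582301544 t 13.3
pos [0.5235 0.0114 0.0615] xang 80.98 tilt [ 0.    -1.     0.002] F [ 1.29 -7.11  9.32] op 0.0024504037869728774 t 13.5
```

```bash
python3 -m handwheel '[0,-0.004,-0.04,0,0,0,0,0,0,0,0,0]' >/dev/null; python3 st.py; python3 - <<'E'
from h import *
L=[]
for c,(x0,y0,x1,y1) in(("scene",(245,160,325,250)),("top",(220,150,300,240))):
    im=robot.camera(c);L.append(cv2.resize(im[y0:y1,x0:x1,::-1],(400,450),interpolation=cv2.INTER_CUBIC))
cv2.imwrite("pics/push.png",np.hstack(L))
E
```

```text
pos [0.525  0.0112 0.0615] xang 80.98 tilt [-0.    -1.     0.002] F [ 0.78 -4.61  9.87] op -0.0017267549981851537 t 13.7
```

View pics/push.png

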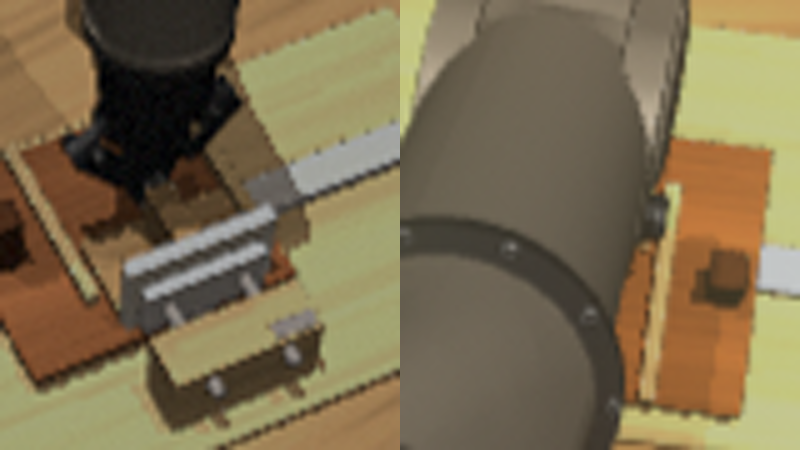

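Scene crop: the board stands upright, with its top edge from (125,270) to (275,210). It is parallel to the plate's top edge, from (145,293) to (265,247), and the plate is partly in.

```bash
python3 -m handwheel '[0,-0.003,-0.05,0,0,0,0,0,-0.04,0,0,0,0,0,0,0,0,0,0,0,0,0,0,0]' >/dev/null; python3 st.py; python3 - <<'E'
from h import *
im=robot.camera("scene")
old=cv2.imread("pics/scene0.png")
L=[cv2.resize(i[190:245,265:320],(400,400),interpolation=cv2.INTER_CUBIC) for i in(old,im[:,:,::-1])]
cv2.imwrite("pics/push2.png",np.hstack(L))
# predicted plate top centre front edge at different sink
X=np.array([np.cos(-.1585),np.sin(-.1585),0]);Y=np.array([-X[1],X[0],0]);O=np.array([.5283,-.0148,0])
for s in(0,.006,.012,.018,.024):
    P=[O+X*(.06+s)+Y*(.0245+y)+[0,0,.085] for y in(-.045,.045)]
    print(s,((proj("scene",P)-[265,190])*400/55).round(0).tolist())
E
```

```text
pos [0.5282 0.0107 0.0616] xang 80.98 tilt [-0.    -1.     0.003] F [ 1.68 -4.19  9.45] op -0.0014998267974228707 t 14.2
0 [[44.0, 187.0], [219.0, 116.0]]
0.006 [[50.0, 197.0], [226.0, 126.0]]
0.012 [[56.0, 207.0], [232.0, 136.0]]
0.018 [[62.0, 217.0], [238.0, 146.0]]
0.024 [[69.0, 228.0], [245.0, 155.0]]
```

View pics/push2.png

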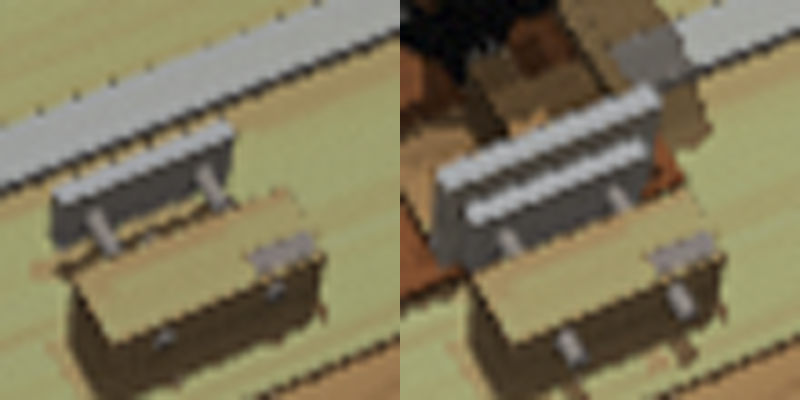

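Side by side, the plate's top edge has moved about (12,19) crop pixels, which is about 11.7 mm of sink by the model. It is still parallel to the board. One last check of sled position and steadiness, then hand in.

```bash
python3 -m handwheel '[0,0,0,0,0,0,0,0,0,0,0,0,0,0,0,0,0,0,0,0,0,0,0,0,0,0,0,0,0,0]' >/dev/null; python3 st.py; python3 - <<'E'
from h import *
for c in("scene","top"):
    robot.camera(c);print(c,[(round(d["p"],2),np.round(d["position"],1),ray(c,d["position"],.091).round(4)) for d in robot.pinpoint(c,"sled_post")[:1]])
    for n in("glaze_jar","coasters","pinch_pot"): print(n,[np.round(ray(c,d["position"],0),3) for d in robot.pinpoint(c,n)[:1]])
E
python3 st.py
```

```text
pos [0.5282 0.0106 0.0616] xang 80.98 tilt [-0.    -1.     0.003] F [ 1.07 -3.69 10.58] op 0.0022623561529629883 t 14.75
scene [(0.95, array([241.7, 197.5]), array([ 0.4727, -0.0862,  0.091 ]))]
glaze_jar [array([0.358, 0.451, 0.   ])]
coasters [array([0.612, 0.458, 0.   ])]
pinch_pot [array([ 0.45 , -0.459,  0.   ])]
top [(0.63, array([287.9, 203.4]), array([ 0.4975, -0.0971,  0.091 ]))]
glaze_jar [array([0.346, 0.462, 0.   ])]
coasters [array([0.612, 0.455, 0.   ])]
pinch_pot [array([ 0.451, -0.453,  0.   ])]
pos [0.5283 0.0106 0.0616] xang 80.98 tilt [-0.    -1.     0.003] F [ 2.   -4.16 10.93] op 0.00031286569675125663 t 15.25
```

```bash
python3 -c "
from rig import robot
print(robot.sign_off())"
```

```text
the job is handed in; nothing more can be done
None
```

The sled is clicked in at the station, and I handed the job in at about 15.3 s with the arm still pushing the board against the plate.

**What I did**
- **Sled:** I gripped the post, slid the sled about 160 mm, and let go. The force along the rail peaked at about 18 N and then changed sign, as it does when the sled goes over the detent roller.
- **Board:** With the fingers shut, I pushed the back end of the rib. I touched only the board, not the plate.

**Last checks**
- **Plate:** The before and after pictures put it about 11.7 mm in. The arm's travel since contact gives about 10.5–12 mm, so it is close to half way and well short of bottoming out.
- **Push:** It was steady at about 10–11 N over the last half second, including some friction. About 4 N of downward friction also pressed the board onto the sled.
- **Board:** It stood upright and parallel to the plate in the picture.
- **Bystanders:** The jar, coasters and pot are where they started, within detection noise.

**Checks that were off or disagreed**
- **Upward pull on the post:** While sliding the sled, the arm briefly pulled up on the gripped post with about 39 N. I eased that off before letting go. It probably also added friction to the 18 N peak.
- **Sled position at the end:** The two cameras disagreed by up to 25 mm on where the post was. I relied on its pixel position in the top pictures, which stayed within about half a pixel during the push.

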